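Lock a bayonet filter cartridge into the filter head

TASK

Take the blue filter cartridge out of its yellow holder and lock it into the bayonet socket of the grey filter head: find the collar's two slots with its lugs (the collar's bearing differs each time, so look or feel for them), push it in against the spring, turn it about a quarter turn clockwise seen from above to the stop, let the spring lift it into its lock and let go. Use a light hand: never load the filter head with more than about 60 N, and leave the bottle, the flask and the tape roll where they are.

Things in the scene. Friction and masses are not known exactly. Their poses are not given: they have to be found in the camera images.
- cartridge_grip (a point): Loose blue and white filter cartridge, 104 mm tall, 150 g, upright. This point: on its axis, 85 mm above its lower end, 19 mm below its top, in the blue wing grip: a flat bar 46 mm long (x), 18 mm thick (y), 60 to 104 mm above the lower end; pinch it across y. Below it a blue body 54 mm across (34 to 60 mm). x along the wing, z up; a half turn makes no difference.
- cartridge_lugs (a point): Same cartridge and axes, on its axis 11.5 mm above the lower end, level with its two white lugs, on +x and -x (in line with the wing): 8 mm wide (y), 5 mm high (9 to 14 mm above the lower end), out to 21 mm from the axis. They stand on the white spigot, 30 mm across, 0 to 34 mm above the lower end.
- cartridge_foot (a point): Same cartridge and axes: centre of its lower end, 85 mm below cartridge_grip. The spigot's nose tapers to 22 mm over the lowest 6 mm. In the holder it is 4 mm above the bench.
- holder: Yellow fixed holder: foot plate 88 x 88 mm, sleeve 66 mm across, 38 mm high, 45 mm bore; the cartridge's blue body sits on the rim, and must be lifted 40 mm straight up to come clear. Origin at the underside's centre, z up.
- filter_head: Grey fixed filter head: foot 112 (x) x 92 (y) x 10 mm, steel hose barbs on +y and -y out to 65 mm, under 27 mm high, and an upright round collar, 64 mm across, flat rim 50 mm high, with the bayonet socket (bore 33 mm). Origin on the collar's axis at the underside, on the bench, z up. Levels below are heights of the cartridge's lower end above this origin.
- socket_mouth (a point): Centre of the collar's mouth, level with its rim, axes of filter_head. Two opposite slots in the rim, 11 mm wide at the bore, 16 mm outside, with white marks, take the lugs. The collar's bearing is NOT measured: the slots' line lies within 0.6 rad either way of this x axis. Lugs resting on the rim: level 41 mm. Green marks on the rim show where the lugs end when locked.
- spring_seat (a point): Top of the black spring seat when free, on the axis, level 35 mm, axes of filter_head. Pushing it takes 4 N at first, 0.7 N more per mm. At level 26 mm (10 N) and below, the lugs pass under the ledge and the cartridge turns clockwise seen from above (negative about z); the seat bottoms hard at 21 mm (14 N).
- lock_level (a point): Point on the axis at level 30 mm, axes of filter_head: where the cartridge's lower end is when locked. The hard stop is 1.3 to 1.7 rad clockwise from where the lugs entered; in the last 0.18 rad before it the lugs lie under pockets 4 mm deep, and on letting up the spring lifts the cartridge to this level. Let go too early it stays at 26 mm or springs up to 35 mm, not locked.
- bottle_red: Bystander: white bottle with a red cap, 50 mm across, 100 mm high, loose; origin at its underside.
- flask: Bystander: clear conical flask with a stopper, 68 mm across, 113 mm high, loose; origin at its underside.
- tape_roll_green: Bystander: green tape roll lying flat, 84 mm across, 24 mm high, loose; origin at its underside.
Mind the look-alikes: they are no part of the job. What is shaped like the filter_head but pink is not meant. Leave any turquoise look-alike of the part that bears cartridge_grip alone.

How it is judged:
On the way:
1. the cartridge is pushed in against the spring, its lower end less than 27 mm above the filter head's underside (horizontal distance between cartridge_foot and socket_mouth below 0.004 m and z of cartridge_foot in the frame of filter_head below 0.027 m), for 0.05 s.
At the end, for the whole second after the job is handed in: The cartridge stands locked in the filter head, at rest and let go of: its lower end 28.2 to 32 mm above the filter head's underside (held there by its lugs in the pockets against the spring), within 4 mm of the socket's axis, tilted less than 0.08 rad (horizontal distance between cartridge_foot and socket_mouth below 0.004 m and z of cartridge_foot in the frame of filter_head between 0.0282 and 0.032 m and angle between cartridge_foot's own z axis and vertical below 0.08 rad and linear speed of cartridge below 0.01 m/s); the robot touches nothing.
It fails at once if the cartridge is pressed or twisted against the filter head with more than 60 N (contact force between cartridge and filter_head above 60 N).
It fails at once if the bottle, the flask or the tape roll is shifted by more than 20 mm (distance of any of bottle_red, flask, tape_roll_green from where it was at the start of the episode above 0.02 m).
It also fails if it takes over 72 s, if anything falls off the work surface, if the arm or the gripper's body presses on something with over 40 N, if the wrist force passes 120 N, or if a joint passes its speed limit or range.

ROBOT

A 6-joint arm with a two-finger parallel gripper is mounted at the origin on a cart in front of the work surface, level with it; the furniture and walls round the work are solid. World frame = base frame: x ahead of the robot, y to its left, z up, the work surface at z = 0. Lengths are in m, angles in rad, forces in N, time in s.
With the tool pointing down it reaches from about 0.35 to 0.85 m from the base axis. Payload 8.1 kg.
Tool frame: the origin (TCP) lies between the finger pads; the fingertips stand tips_ahead ahead of it and the grasp point (between the pads) lies 8 mm behind it (tips_ahead is the distance from the TCP to the fingertips, in m); z points along the fingers, x is the direction in which the jaws open and shut, and the axes are right-handed (so a half turn about z gives the same grasp; the last joint's range is limited). The gripper opens to 93 mm and grips with 3 to 60 N. Pads are 15 mm wide; open, the fingers measure 128 mm over their backs; the gripper's body (75 mm by 188 mm) begins 65 mm behind the grasp point.
Start: joints at [1.098, 0.13, 1.488, -0, 1.523, -0.085], TCP at [0.227, 0.555, 0.23] pointing down, gripper open.
Joint ranges: [-2.96, 2.96], [-0.89, 2.26], [0.02, 2.5], [-1.34, 4.48], [0, 2.73], [-2.66, 2.66]. Speed limits (rad/s): [2.39, 2.39, 2.79, 3.14, 3.14, 3.14].

INTERFACE

Orientations are given as a rotation vector (axis times angle).
In Python, from plant import * gives the robot as it stands.
- The arm moves only by the tool play_rows, never from a script. Its argument "increments" is a list that holds one entry, the list of rows, each a list of 4 numbers: the shift along the tool's x, y, z in cm, then the turn about the tool's z in rad. A call has 1 to 5 rows; each row is the pose to reach, as a shift and turn from the pose measured when the call began, along the tool's axes at that moment; what a row does not reach only later rows make up. A row lasts 1/10 s, in which the tool goes at most 50 mm and 8.59 degrees, less where a joint would pass 70% of its speed; a pose out of reach is approached as far as the arm can. A call with a gripper value outside its range is refused whole. "jaw" is the finger opening in cm, from 0 to 9.3, set as the call begins (left out, the last holds). The fingers move at their own pace and stop on an object; "squeeze" is the grip in N (left out, the last holds). Time passes only in rows, so rows that repeat a pose let the fingers close. It gives the time, the measured TCP pose, the force and the opening at its end, in the units of the state.
- read_state(): the state, without advancing time (a new reading comes with each control period).
- read_camera(name): name is "scene" or "top"; returns (picture, depth): 480x640x3 uint8, blue, green, red; 480x640 float32, m along the optical axis (not along the pixel's ray), 0 where there is no reading.
- camera_params(name): a dict with "K" (3x3 intrinsics, pixels), "eye" and "orientation" of the camera in the world. Camera axes: x right, y up, looking along -z (the intrinsics and any distortion apply to the point x, -y, -z); pixel columns grow to the right and rows downward; lengths in m; the calibration is good to about 2 mm. A picture is of the moment at which its call begins. camera_params takes no time and is no camera call.
- close_job(): hands the job in, once; it reports no verdict.
The state is a dict: "t": time; "q": joint angles; "dq": joint speeds; "joint_torque": joint torques, N m; "tool_pos": TCP position; "orientation": TCP orientation; "force": force on the tool from outside, world axes, zero at the start; "wrist_torque": the same for the moment, N m; "opening": finger opening in m.
Only numpy, scipy, OpenCV 4.12 (cv2) and the standard library are available. Lean on these libraries where they do the work, as an engineer would, in place of code of your own. Each camera call takes 0.05 s, during which the arm holds its last target.

## Working session

There is one attempt and no reset: what is moved stays moved. The work goes in short steps, Python scripts to look and compute and a tool call to move; the robot and the scene stay as the last step left them, time stands still between calls to the robot, and variables do not carry over. Pictures are saved under pics/ and viewed, and the job is handed in when it is done.

Besides the shell and the picture viewer there is one more tool, called by a JSON object that holds its "name" and its "arguments". play_rows: Moves the arm, as the interface text tells. Its arguments: {"type":"object","properties":{"increments":{"type":"array"},"jaw":{"type":"number"},"squeeze":{"type":"number"}},"required":["increments"]}

```bash
ls; mkdir -p pics; python3 - <<'E'
from plant import *
import cv2
s=read_state();print(s)
for n in("scene","top"):
    p,d=read_camera(n);cv2.imwrite(f"pics/{n}0.png",p);import numpy as np;np.save(f"pics/{n}0.npy",d);print(camera_params(n))
E
```

```text
pics
{'t': 0.0, 'q': array([ 1.09758462e+00,  1.31125701e-01,  1.48927403e+00,  2.07642887e-05,
        1.52297356e+00, -8.53868807e-02]), 'dq': array([-0.00015564, -0.00019855, -0.00074391,  0.00057705,  0.00063032,
        0.0005563 ]), 'joint_torque': array([ 6.92668364e-04, -5.59839427e+01, -4.91763711e+01,  7.67859514e-02,
        3.50136822e-02, -1.26263099e-04]), 'tool_pos': array([0.22662499, 0.55497536, 0.22861148]), 'orientation': array([ 2.60717596e+00,  1.75126323e+00, -2.46151473e-03]), 'force': array([ 0.349847  , -0.42978717,  0.75679316]), 'wrist_torque': array([0.07590787, 0.04308266, 0.02644897]), 'opening': 0.09301496433584551}
{'K': array([[527.53471035,   0.        , 318.01595227],
       [  0.        , 527.53471035, 231.83469428],
       [  0.        ,   0.        ,   1.        ]]), 'eye': array([-0.09983976, -0.63532791,  0.76504856]), 'orientation': array([ 0.89248995, -0.38526738, -0.78889094])}
{'K': array([[553.68548331,   0.        , 313.42861344],
       [  0.        , 553.68548331, 235.47063325],
       [  0.        ,   0.        ,   1.        ]]), 'eye': array([0.51625135, 0.00989378, 1.12456199]), 'orientation': array([ 0.0365591 , -0.08179307, -1.59014423])}
```

View pics/scene0.png

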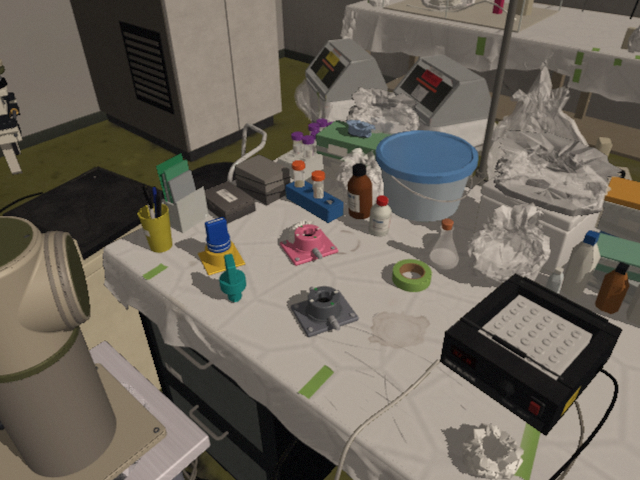

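View pics/top0.png

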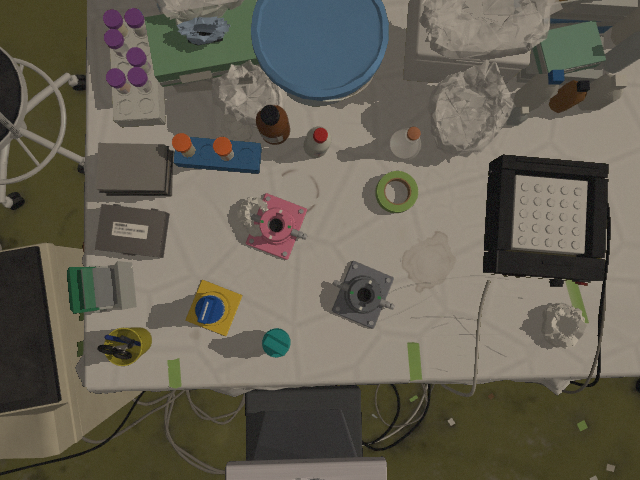

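Candidates for the cartridge: blue/white part on the yellow holder (top 210,309; scene 217,237), turquoise look-alike (top 276,342; scene 233,280; not meant), blue cap/tub (no). Head candidates: grey (top 364,294; scene 323,305), pink (top 277,225; not meant). I choose the blue one in the yellow holder and the grey head. Next, close crops and measurements.

```bash
cat > h.py <<'E'
import numpy as np, cv2
from scipy.spatial.transform import Rotation as R
from plant import *
def cam(n):
    c=camera_params(n); return c["K"],np.array(c["eye"]),R.from_rotvec(c["orientation"]).as_matrix()
def proj(n,P):
    K,e,M=cam(n); c=(np.atleast_2d(P)-e)@M; c=c*[1,-1,-1]; q=c@K.T; return q[:,:2]/q[:,2:]
def ray(n,uv,z):
    K,e,M=cam(n); uv=np.atleast_2d(uv).astype(float)
    d=np.c_[(uv[:,0]-K[0,2])/K[0,0],-(uv[:,1]-K[1,2])/K[1,1],-np.ones(len(uv))]@M.T
    return e+d*((z-e[2])/d[:,2])[:,None]
def pts(n,d):
    K,e,M=cam(n); v,u=np.mgrid[:480,:640]
    c=np.stack([(u-K[0,2])/K[0,0]*d,-(v-K[1,2])/K[1,1]*d,-d],-1); return c@M.T+e
E
python3 - <<'E'
from h import *
print(camera_params("top").keys())
for n in("scene","top"): print(n,proj(n,[[.227,.555,.23],[0,0,0],[.5,0,0]]))
T=cv2.imread("pics/top0.png");S=cv2.imread("pics/scene0.png")
a=cv2.resize(T[240:360,170:290],(400,400),interpolation=cv2.INTER_CUBIC)
b=cv2.resize(T[250:340,320:410],(400,400),interpolation=cv2.INTER_CUBIC)
c=cv2.resize(S[210:310,190:290],(400,300),interpolation=cv2.INTER_CUBIC)[:200]
cv2.imwrite("pics/crop1.png",np.hstack([a,b]))
e=cv2.resize(S[205:295,180:270],(400,400),interpolation=cv2.INTER_CUBIC)
f=cv2.resize(S[270:350,280:360],(400,400),interpolation=cv2.INTER_CUBIC)
cv2.imwrite("pics/crop2.png",np.hstack([e,f]))
d=np.load("pics/top0.npy");P=pts("top",d)
for uv in[(210,309),(230,320),(364,275),(364,283),(355,305),(364,294),(276,342),(300,400),(450,300)]:print(uv,P[uv[1],uv[0]])
E
```

```text
dict_keys(['K', 'eye', 'orientation'])
scene [[ 14.23395273 157.31818928]
 [ 72.52535116 438.53957366]
 [287.77857033 282.42633532]]
top [[-51.96818495 472.91440994]
 [308.05679748 541.93505241]
 [302.96382458 285.27396614]]
(210, 309) [0.46227138 0.17065995 0.10635442]
(230, 320) [0.43423658 0.14697555 0.00586497]
(364, 275) [ 0.51807898 -0.12327908  0.00926692]
(364, 283) [ 0.50253721 -0.11802224  0.04963026]
(355, 305) [ 0.46050129 -0.09947076  0.04871226]
(364, 294) [ 0.48083384 -0.11916919  0.03488405]
(276, 342) [0.39973965 0.05201802 0.10353594]
(300, 400) [ 0.13752506  0.01073118 -0.62333164]
(450, 300) [ 0.46379738 -0.29761442  0.00262202]
```

View pics/crop1.png

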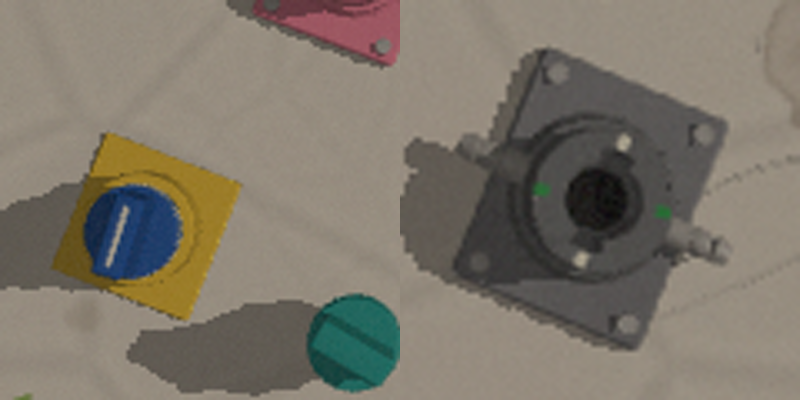

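View pics/crop2.png

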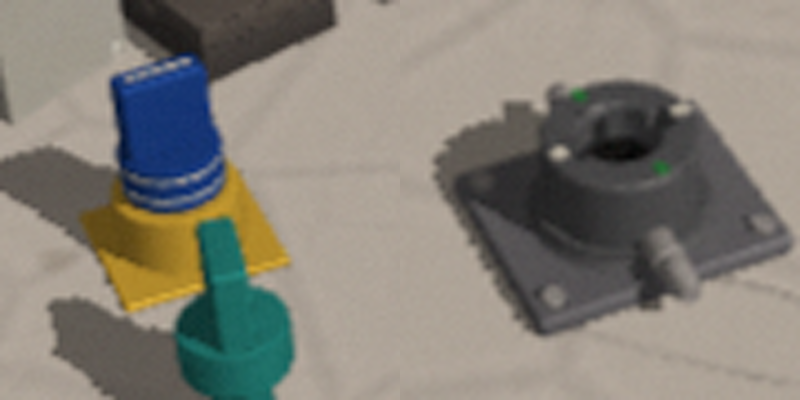

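Crops confirm it: blue wing with white stripe in the yellow holder (top ~206,310), and grey collar with white marks (top ~370,282 / 361,308) and green ones (~352,292 / 379,298). Measuring.

```bash
python3 - <<'E'
from h import *
def blobs(n,I,box,lo,hi,mn):
    x0,y0,x1,y1=box; C=cv2.cvtColor(I,cv2.COLOR_BGR2HSV)[y0:y1,x0:x1]
    m=cv2.inRange(C,np.array(lo),np.array(hi))
    k,l,st,c=cv2.connectedComponentsWithStats(m)
    return [(c[i]+[x0,y0],st[i,4],l==i) for i in range(1,k) if st[i,4]>=mn]
V={}
for n,bh,bc in(("top",(330,260,400,330),(185,280,245,340)),("scene",(300,280,345,330),(190,205,250,265))):
    I=cv2.imread(f"pics/{n}0.png")
    for nm,lo,hi in(("white",(0,0,150),(180,70,255)),("green",(45,90,50),(80,255,255))):
        B=blobs(n,I,bh,lo,hi,2)
        p=np.array([b[0] for b in B]); print(n,nm,[(b[0].round(1),b[1]) for b in B])
        w=ray(n,p,.05);print(w.round(4))
        if len(w)==2: print(" mid",w.mean(0).round(4),"bearing",np.arctan2(*(w[1]-w[0])[[1,0]]).round(3),"len",np.linalg.norm(w[1]-w[0]).round(4))
    B=blobs(n,I,bc,(0,0,130),(180,110,255),6)
    for b in B:
        ys,xs=np.nonzero(b[2]); w=ray(n,np.c_[xs+bc[0],ys+bc[1]],.108)[:,:2]
        c=w.mean(0);u,s,vt=np.linalg.svd(w-c);print(n,"stripe",b[0].round(1),b[1],c.round(4),"bearing",np.arctan2(vt[0,1],vt[0,0]).round(3),"ext",np.ptp((w-c)@vt[0]).round(4),np.ptp((w-c)@vt[1]).round(4))
# depth: collar rim points, wing top
P=pts("top",np.load("pics/top0.npy"))
q=P[250:340,320:410].reshape(-1,3);q=q[abs(q[:,2]-.05)<.006]
(cx,cy),r=cv2.minEnclosingCircle(q[:,:2].astype(np.float32));print("rim",cx,cy,r,np.median(q[:,2]))
q=P[270:345,180:245].reshape(-1,3);q=q[abs(q[:,2]-.108)<.006]
rr=cv2.minAreaRect(q[:,:2].astype(np.float32));print("wing",len(q),rr,np.median(q[:,2]))
# foot plates
I=cv2.imread("pics/top0.png");C=cv2.cvtColor(I,cv2.COLOR_BGR2HSV)
m=cv2.inRange(C,np.array((18,120,60)),np.array((32,255,255)));m[:,:180]=0;m[:,250:]=0;m[:270]=0;m[345:]=0
cs,_=cv2.findContours(m,0,1);c=max(cs,key=cv2.contourArea)
a=cv2.boxPoints(cv2.minAreaRect(ray("top",c[:,0],.006)[:,:2].astype(np.float32)));print("holder",a.round(4),a.mean(0))
E
```

```text
top white [(array([335.5, 269.5]), np.int32(200)), (array([348.2, 260.2]), np.int32(8)), (array([359.4, 261.1]), np.int32(13)), (array([365.5, 260. ]), np.int32(2)), (array([386.5, 266.5]), np.int32(324)), (array([370. , 281.8]), np.int32(5)), (array([394.5, 286.7]), np.int32(45)), (array([391.5, 303.8]), np.int32(237)), (array([360.4, 307.8]), np.int32(5)), (array([341.6, 324. ]), np.int32(252)), (array([390.7, 323.5]), np.int32(199)), (array([370.8, 328.9]), np.int32(11))]
[[ 0.5298 -0.0633  0.05  ]
 [ 0.5473 -0.0885  0.05  ]
 [ 0.5452 -0.1102  0.05  ]
 [ 0.5471 -0.1222  0.05  ]
 [ 0.5335 -0.1628  0.05  ]
 [ 0.5046 -0.1297  0.05  ]
 [ 0.4942 -0.1772  0.05  ]
 [ 0.4613 -0.1702  0.05  ]
 [ 0.455  -0.1097  0.05  ]
 [ 0.4248 -0.0725  0.05  ]
 [ 0.4235 -0.1675  0.05  ]
 [ 0.4141 -0.1287  0.05  ]]
top green [(array([351.1, 292.1]), np.int32(9)), (array([378.6, 297.4]), np.int32(8))]
[[ 0.4855 -0.0925  0.05  ]
 [ 0.4742 -0.1456  0.05  ]]
 mid [ 0.4799 -0.119   0.05  ] bearing -1.781 len 0.0543
top stripe [190.9 286.6] 194 [0.5037 0.2047] bearing 2.563 ext 0.0377 0.0277
top stripe [222.7 3
[... 627 characters left out ...]
199.2 221.6] 637 [0.4343 0.2002] bearing -2.227 ext 0.1515 0.07
scene stripe [240.8 236.3] 743 [0.4571 0.0891] bearing -2.212 ext 0.1765 0.0521
scene stripe [224.4 243.5] 15 [0.4174 0.0953] bearing -3.127 ext 0.0221 0.0067
scene stripe [225.2 247.8] 16 [0.409  0.0828] bearing 3.078 ext 0.023 0.0067
scene stripe [194.2 260.6] 82 [0.3414 0.0977] bearing -1.736 ext 0.0441 0.0197
rim 0.47966036200523376 -0.11953143775463104 0.03241535648703575 0.04931908382126304
wing 255 ((0.4598863124847412, 0.17982465028762817), (0.018309341743588448, 0.04601874575018883), 71.47299194335938) 0.10857141336236187
holder [[0.4027 0.1556]
 [0.4836 0.122 ]
 [0.5173 0.2031]
 [0.4363 0.2367]] [0.4599698  0.17935513]
```

```bash
python3 - <<'E'
from h import *
import plant
print([x for x in dir(plant) if not x.startswith('__')]); print(getattr(plant,'tips_ahead',None))
s=read_state();M=R.from_rotvec(s["orientation"]).as_matrix();print(s["t"],M.round(4),np.arctan2(M[1,0],M[0,0]))
E
```

```text
['IKError', 'camera_params', 'close_job', 'read_camera', 'read_state', 'tips_ahead']
0.011
0.1 [[ 3.782e-01  9.257e-01 -8.000e-04]
 [ 9.257e-01 -3.782e-01 -1.500e-03]
 [-1.700e-03 -1.000e-04 -1.000e+00]] 1.1829899955306695
```

```bash
python3 - <<'E'
from h import *
for n in("top","scene"):
    P=pts(n,np.load(f"pics/{n}0.npy"));q=P.reshape(-1,3)
    for y0 in np.arange(-.3,.6,.06):
        for x0 in (.15,.25,.35,.45,.55):
            k=q[(abs(q[:,0]-x0-.05)<.05)&(abs(q[:,1]-y0-.03)<.03)]
            if len(k) and k[:,2].max()>.13: print(n,x0,round(y0,2),k[:,2].max().round(3))
E
```

```text
top 0.45 0.0 1.125
top 0.35 0.24 0.15
top 0.35 0.3 0.169
top 0.45 0.3 0.134
top 0.45 0.36 0.172
scene 0.35 0.24 0.152
scene 0.35 0.3 0.166
scene 0.45 0.3 0.136
scene 0.45 0.36 0.171
scene 0.15 0.42 0.346
scene 0.15 0.48 0.422
scene 0.25 0.48 0.441
scene 0.15 0.54 0.368
scene 0.25 0.54 0.404
```

{"name": "play_rows", "arguments": {"increments": [[[-2.6, 3.6, 0, 0], [-5.2, 7.2, 0, 0], [-7.8, 10.7, 0, -0.07], [-10.4, 14.3, 0, -0.07], [-13, 17.9, 0, -0.07]]], "jaw": 9.3, "squeeze": 50}}

```text
t: 0.6
tool_pos: [0.3435, 0.3653, 0.2284]
orientation: [2.544, 1.842, -0.003]
force: [0.3, 0.3, 0.6]
opening: 0.0926
```

```bash
cat > go.py <<'E'
from h import *
import sys
# usage: go.py x y z bearing -> shift in tool axes (cm) and turn
def go(x,y,z,b):
    s=read_state();M=R.from_rotvec(s["orientation"]).as_matrix();p=s["tool_pos"]
    d=M.T@(np.array([x,y,z])-p)*100; cur=np.arctan2(M[1,0],M[0,0])
    print("t",round(s["t"],2),"pos",p.round(4),"bear",round(cur,4),"tilt",np.arccos(-M[2,2]).round(4),"op",round(s["opening"],4),"F",s["force"].round(1),"Tq",s["wrist_torque"].round(2),"q6",s["q"][5].round(3))
    print("shift",d.round(2),"turn",round(-(b-cur),4))
go(*map(float,sys.argv[1:5]))
E
python3 go.py .46 .18 .23 1.254
```

```text
t 0.6 pos [0.3435 0.3653 0.2284] bear 1.2536 tilt 0.0022 op 0.0926 F [0.3 0.3 0.6] Tq [-0.01 -0.   -0.02] q6 -0.539
shift [-13.97  16.84  -0.13] turn -0.0004
```

{"name": "play_rows", "arguments": {"increments": [[[-2.8, 3.4, 0, 0], [-5.6, 6.8, 0, 0], [-8.4, 10.1, 0, 0], [-11.2, 13.5, 0, 0], [-14, 16.85, 0, 0]]]}}

```text
t: 1.1
tool_pos: [0.4604, 0.178, 0.2284]
orientation: [2.544, 1.842, -0.004]
force: [1.9, -0.3, 0.3]
opening: 0.0932
```

```bash
python3 go.py .46 .18 .083 1.254;  python3 - <<'E'
from h import *
p,d=read_camera("scene");cv2.imwrite("pics/s1.png",cv2.resize(p[100:300,120:320],(600,600)))
E
```

```text
t 1.1 pos [0.4604 0.178  0.2284] bear 1.2536 tilt 0.0024 op 0.0932 F [ 1.9 -0.3  0.3] Tq [0.02 0.02 0.03] q6 -0.987
shift [ 0.21 -0.09 14.54] turn -0.0004
```

View pics/s1.png

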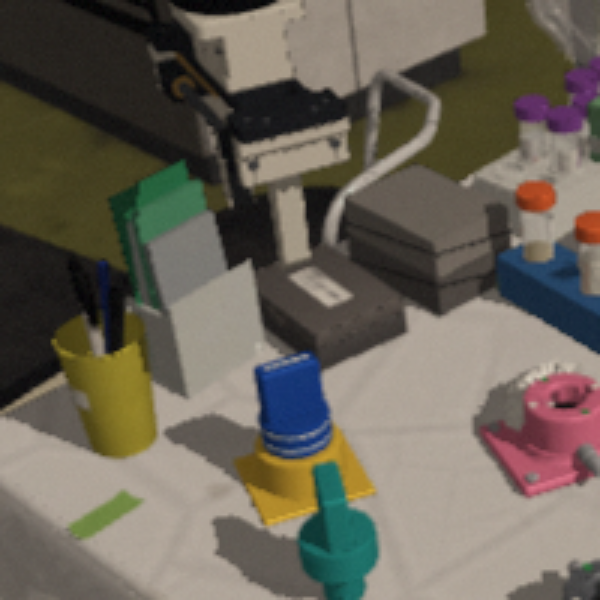

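The gripper is above the blue cartridge with fingers either side of it. The tips are near crop (290,255), the cartridge is at (293,400), and the turquoise one is well in front.

{"name": "play_rows", "arguments": {"increments": [[[0.2, -0.1, 3.5, 0], [0.2, -0.1, 7, 0], [0.2, -0.1, 10.5, 0], [0.2, -0.1, 13.5, 0], [0.2, -0.1, 14.5, 0]]]}}

```text
t: 1.65
tool_pos: [0.46, 0.1736, 0.0794]
orientation: [2.546, 1.837, -0.014]
force: [-0.5, -0.5, -0.2]
opening: 0.0934
```

{"name": "play_rows", "arguments": {"increments": [[[0, 0, 0, 0], [0, 0, 0, 0], [0, 0, 0, 0]]], "jaw": 3.5}}

```text
t: 1.95
tool_pos: [0.4612, 0.174, 0.0812]
orientation: [2.545, 1.837, -0.01]
force: [-0.3, -0.8, 0.7]
opening: 0.0734
```

```bash
python3 go.py .46 .18 .083 1.254;  python3 - <<'E'
from h import *
p,d=read_camera("scene");a=cv2.resize(p[160:290,160:290],(400,400))
p,d=read_camera("top");b=cv2.resize(p[250:370,150:270],(400,400))
cv2.imwrite("pics/s2.png",np.hstack([a,b]))
E
```

```text
t 1.95 pos [0.4612 0.174  0.0812] bear 1.2504 tilt 0.0072 op 0.0734 F [-0.3 -0.8  0.7] Tq [ 0.03 -0.   -0.03] q6 -0.988
shift [ 0.53 -0.31 -0.19] turn -0.0036
```

View pics/s2.png

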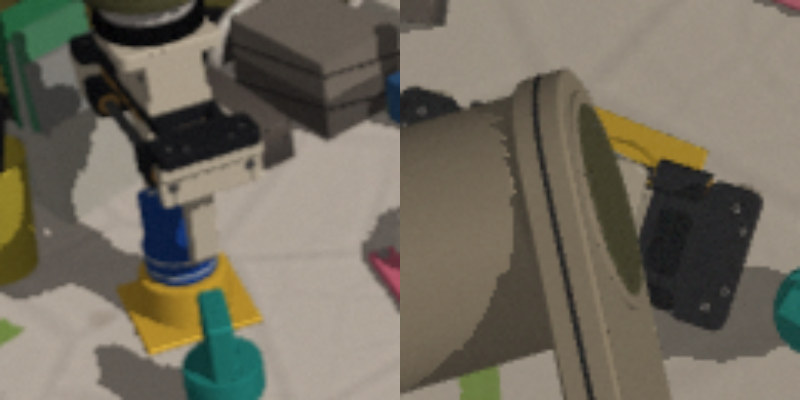

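{"name": "play_rows", "arguments": {"increments": [[[0.5, -0.3, -0.2, 0], [0.5, -0.3, -0.2, 0], [0.5, -0.3, -0.2, 0], [0.5, -0.3, -0.2, 0]]]}}

```text
t: 2.45
tool_pos: [0.46, 0.1798, 0.0832]
orientation: [2.544, 1.837, -0.01]
force: [-0.3, 0.7, 0.2]
opening: 0.0363
```

```bash
python3 go.py .46 .18 .083 1.254
```

```text
t 2.45 pos [0.46   0.1798 0.0832] bear 1.2506 tilt 0.0069 op 0.0363 F [-0.3  0.7  0.2] Tq [ 0.03 -0.01  0.03] q6 -0.976
shift [ 0.02 -0.01  0.02] turn -0.0034
```

{"name": "play_rows", "arguments": {"increments": [[[0, 0, 0, 0], [0, 0, 0, 0], [0, 0, 0, 0], [0, 0, 0, 0], [0, 0, 0, 0]]], "jaw": 1.0, "squeeze": 50}}

```text
t: 2.95
tool_pos: [0.4599, 0.1797, 0.0831]
orientation: [2.545, 1.837, -0.01]
force: [0.4, -1.1, -1.4]
opening: 0.0177
```

```bash
python3 go.py .46 .18 .083 1.254
```

```text
t 2.95 pos [0.4599 0.1797 0.0831] bear 1.2506 tilt 0.0072 op 0.0177 F [ 0.4 -1.1 -1.4] Tq [ 0.01 -0.03  0.02] q6 -0.976
shift [ 0.03 -0.    0.01] turn -0.0034
```

{"name": "play_rows", "arguments": {"increments": [[[0, 0, -0.8, 0], [0, 0, -2.0, 0], [0, 0, -3.5, 0], [0, 0, -5.0, 0], [0, 0, -6.5, 0]]]}}

```text
t: 3.45
tool_pos: [0.4606, 0.1803, 0.1502]
orientation: [2.544, 1.837, -0.008]
force: [1.1, -0.5, -1.5]
opening: 0.0181
```

```bash
python3 go.py .4798 -.12 .185 1.186
```

```text
t 3.45 pos [0.4606 0.1803 0.1502] bear 1.2506 tilt 0.0062 op 0.0181 F [ 1.1 -0.5 -1.5] Tq [-0.03  0.04  0.01] q6 -0.976
shift [-27.92  11.28  -3.31] turn 0.0646
```

{"name": "play_rows", "arguments": {"increments": [[[0, 0, -3.3, 0], [-4, 1.6, -3.5, 0], [-8, 3.2, -3.5, 0], [-12, 4.85, -3.4, 0], [-16, 6.45, -3.4, 0.03]]]}}

```text
t: 3.95
tool_pos: [0.4717, 0.0068, 0.1867]
orientation: [2.57, 1.798, -0.006]
force: [0.7, 0.2, -1.3]
opening: 0.0178
```

```bash
python3 go.py .4798 -.12 .185 1.186
```

```text
t 3.95 pos [0.4717 0.0068 0.1867] bear 1.2211 tilt 0.0061 op 0.0178 F [ 0.7  0.2 -1.3] Tq [-0.   -0.08 -0.05] q6 -1.31
shift [-11.64   5.1    0.25] turn 0.0351
```

{"name": "play_rows", "arguments": {"increments": [[[-4, 1.8, 0.2, 0.035], [-8, 3.5, 0.2, 0.035], [-11.6, 5.1, 0.2, 0.035], [-11.6, 5.1, 0.2, 0.035], [-11.6, 5.1, 0.2, 0.035]]]}}

```text
t: 4.45
tool_pos: [0.48, -0.1204, 0.1864]
orientation: [2.603, 1.75, -0.004]
force: [-0.6, 1.0, -2.5]
opening: 0.0177
```

```bash
python3 go.py .4798 -.12 .185 1.186; python3 - <<'E'
from h import *
p,d=read_camera("scene");a=cv2.resize(p[210:360,250:400],(600,600),interpolation=cv2.INTER_CUBIC);cv2.imwrite("pics/s3.png",a);cv2.imwrite("pics/s3full.png",p);np.save("pics/s3.npy",d)
E
```

```text
t 4.45 pos [ 0.48   -0.1204  0.1864] bear 1.1837 tilt 0.0061 op 0.0177 F [-0.6  1.  -2.5] Tq [ 0.01 -0.01 -0.03] q6 -1.528
shift [ 0.03 -0.04  0.14] turn -0.0023
```

View pics/s3.png

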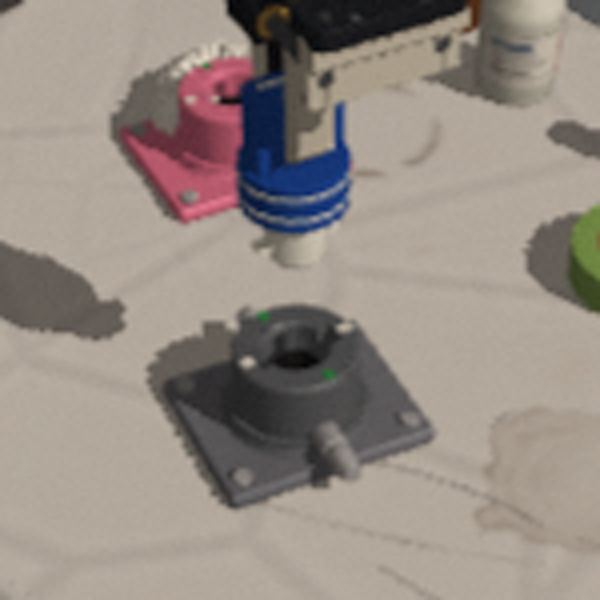

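```bash
python3 - <<'E'
from h import *
I=cv2.imread("pics/s3full.png");C=cv2.cvtColor(I,cv2.COLOR_BGR2HSV)
m=cv2.inRange(C,np.array((105,120,40)),np.array((130,255,255)))
for r in range(250,268,2):
    x=np.nonzero(m[r,290:360])[0]+290
    if len(x):print(r,x.min(),x.max(),(x.min()+x.max())/2)
g=cv2.cvtColor(I,cv2.COLOR_BGR2GRAY)
for r in (269,270,271,272,274): print(r,g[r,312:340])
p=read_state()["tool_pos"]
f=p-[0,0,.0791]
print("axis proj body mid/top/bottom/foot",proj("scene",[f+[0,0,h] for h in(.06,.047,.034,0.)]).round(1))
print("spigot edges at 10mm",[proj("scene",f+[0.015*np.cos(a),.015*np.sin(a),.015]).round(1) for a in (0.966+1.57,.966-1.57)])
print("head",proj("scene",[[.4798,-.1197,.05],[.4798,-.1217,.05],[.4778,-.1197,.05]]).round(1))
E
```

```text
250 310 336 323.0
252 310 336 323.0
254 311 335 323.0
256 313 333 323.0
258 310 335 322.5
260 312 334 323.0
262 311 332 321.5
264 313 334 323.5
266 316 330 323.0
269 [168 161 150 130 104 101 104 105 105 107 121 122 132 152 172 183 188 190
 187 174 170 172 175 172 173 173 171 172]
270 [159 133 118 112 102 101 104 105 111 125 139 147 156 171 179 184 184 188
 186 174 170 172 173 173 174 171 169 172]
271 [154 121 105 104 106 117 119 109 119 131 143 155 163 170 177 180 188 189
 183 175 166 169 171 172 170 171 169 168]
272 [169 140 131 158 169 157 126 110 121 134 142 152 161 168 177 183 186 187
 182 171 166 169 168 172 171 171 169 171]
274 [174 171 172 168 170 149 114 110 121 130 143 151 161 169 175 180 187 183
 168 165 164 166 169 170 171 172 174 174]
axis proj body mid/top/bottom/foot [[322.  247.7]
 [322.  253.2]
 [322.1 258.6]
 [322.3 272.4]]
spigot edges at 10mm [array([[314.6, 267.7]]), array([[329.9, 265.1]])]
head [[322.7 294.5]
 [323.5 295. ]
 [322.  295.1]]
```

```bash
cat > gf.py <<'E'
from h import *
import sys
# foot target: x y z wing bearing
x,y,z,b=map(float,sys.argv[1:5])
s=read_state();M=R.from_rotvec(s["orientation"]).as_matrix();p=s["tool_pos"]
f=p+M[:,2]*.0791; cur=np.arctan2(M[1,0],M[0,0])
print("t",round(s["t"],2),"foot",(f*1000).round(1),"wing",round(cur-np.pi/2,3),"tilt",M[:2,2].round(4),"op",round(s["opening"],4),"F",s["force"].round(1),"Tq",s["wrist_torque"].round(2),"q6",s["q"][5].round(3))
print("shift cm",(M.T@(np.array([x,y,z])-f)*100).round(2),"turn",round(-(b+np.pi/2-cur),3))
E
python3 gf.py .4798 -.1197 .046 -.384
```

```text
t 4.5 foot [ 480.  -119.9  107.1] wing -0.386 tilt [ 0.0006 -0.0058] op 0.0178 F [ 0.  -0.6 -1.3] Tq [ 0.03 -0.   -0.02] q6 -1.528
shift cm [ 0.04 -0.05  6.11] turn -0.002
```

{"name": "play_rows", "arguments": {"increments": [[[0, 0, 1.5, 0], [0, 0, 3, 0], [0, 0, 4.5, 0], [0, 0, 5.7, 0], [0, 0, 6.1, 0]]]}}

```text
t: 5.0
tool_pos: [0.4786, -0.1189, 0.1225]
orientation: [2.604, 1.754, -0.008]
force: [-0.4, 0.5, -0.7]
opening: 0.0177
```

{"name": "play_rows", "arguments": {"increments": [[[0, 0, 0, 0], [0, 0, 0, 0]]]}}

```text
t: 5.2
tool_pos: [0.4786, -0.1188, 0.1224]
orientation: [2.604, 1.755, -0.008]
force: [-0.4, -0.0, -1.4]
opening: 0.0176
```

```bash
python3 gf.py .4798 -.1197 .038 -.384; python3 - <<'E'
from h import *
p,d=read_camera("scene");a=cv2.resize(p[230:330,270:370],(600,600),interpolation=cv2.INTER_CUBIC);cv2.imwrite("pics/s4.png",a)
E
```

```text
t 5.2 foot [ 478.4 -119.2   43.3] wing -0.385 tilt [-0.0033 -0.0045] op 0.0176 F [-0.4 -0.  -1.4] Tq [-0.03 -0.1   0.03] q6 -1.528
shift cm [0.01 0.15 0.53] turn -0.001
```

View pics/s4.png

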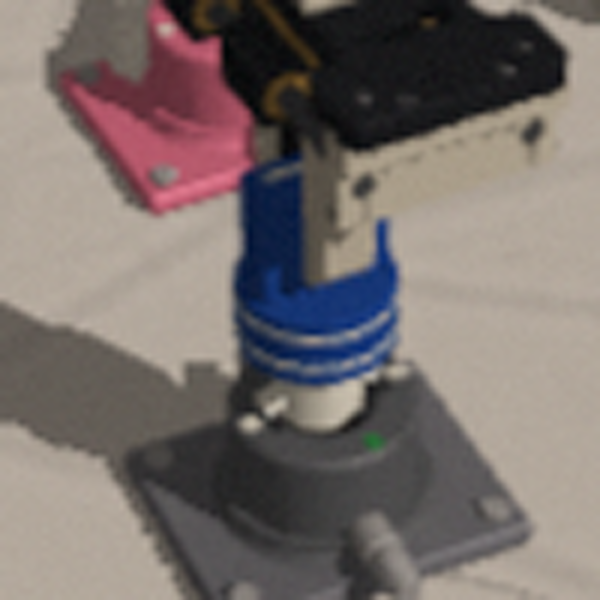

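The near lug (crop 270,405) lines up with the white mark (250,423), and the nose is in the bore. I correct 1.5 mm and go down gently.

{"name": "play_rows", "arguments": {"increments": [[[0, 0.15, 0.05, 0], [0, 0.15, 0.1, 0], [0, 0.15, 0.25, 0], [0, 0.15, 0.4, 0], [0, 0.15, 0.5, 0]]]}}

```text
t: 5.75
tool_pos: [0.4801, -0.1196, 0.1177]
orientation: [2.603, 1.754, -0.008]
force: [-0.2, 0.4, -2.1]
opening: 0.0177
```

```bash
python3 gf.py .4798 -.1197 .033 -.384
```

```text
t 5.75 foot [ 479.9 -119.9   38.6] wing -0.385 tilt [-0.0028 -0.0046] op 0.0177 F [-0.2  0.4 -2.1] Tq [-0.06 -0.03 -0.03] q6 -1.528
shift cm [ 0.02 -0.02  0.56] turn -0.001
```

{"name": "play_rows", "arguments": {"increments": [[[0, 0, 0.15, 0], [0, 0, 0.3, 0], [0, 0, 0.45, 0], [0, 0, 0.6, 0], [0, 0, 0.6, 0]]]}}

```text
t: 6.25
tool_pos: [0.4802, -0.1196, 0.1118]
orientation: [2.603, 1.754, -0.008]
force: [-2.1, 0.2, 4.0]
opening: 0.0181
```

```bash
python3 gf.py .4798 -.1197 .0235 -.384
```

```text
t 6.25 foot [ 479.9 -120.    32.7] wing -0.385 tilt [-0.0027 -0.0047] op 0.0181 F [-2.1  0.2  4. ] Tq [ 0.19  0.41 -0.02] q6 -1.528
shift cm [ 0.03 -0.02  0.92] turn -0.001
```

{"name": "play_rows", "arguments": {"increments": [[[0, 0, 0.2, 0], [0, 0, 0.4, 0], [0, 0, 0.6, 0], [0, 0, 0.8, 0], [0, 0, 0.9, 0]]]}}

```text
t: 6.75
tool_pos: [0.4804, -0.1197, 0.1034]
orientation: [2.603, 1.754, -0.007]
force: [-3.2, 0.3, 9.4]
opening: 0.0177
```

```bash
python3 gf.py .4798 -.1197 .0235 -.384
```

```text
t 6.75 foot [ 480.2 -120.1   24.3] wing -0.385 tilt [-0.0022 -0.0049] op 0.0177 F [-3.2  0.3  9.4] Tq [0.38 0.91 0.03] q6 -1.528
shift cm [ 0.02 -0.06  0.08] turn -0.001
```

{"name": "play_rows", "arguments": {"increments": [[[0, -0.05, 0.1, 0], [0, -0.05, 0.1, 0], [0, -0.05, 0.1, 0.07], [0, -0.05, 0.1, 0.14], [0, -0.05, 0.1, 0.21]]]}}

```text
t: 7.25
tool_pos: [0.4805, -0.1199, 0.1033]
orientation: [2.773, 1.467, -0.005]
force: [-2.9, 0.3, 7.6]
opening: 0.0176
```

```bash
python3 gf.py .4798 -.1197 .0235 -1.784
```

```text
t 7.25 foot [ 480.5 -120.4   24.2] wing -0.598 tilt [-0.0009 -0.0056] op 0.0176 F [-2.9  0.3  7.6] Tq [0.04 0.7  0.02] q6 -1.315
shift cm [ 0.02 -0.09  0.07] turn 1.186
```

{"name": "play_rows", "arguments": {"increments": [[[0, -0.1, 0.12, 0.09], [0, -0.1, 0.12, 0.18], [0, -0.1, 0.12, 0.27], [0, -0.1, 0.12, 0.36], [0, -0.1, 0.12, 0.45]]]}}

```text
t: 7.75
tool_pos: [0.4803, -0.1199, 0.1031]
orientation: [3.03, 0.805, -0.002]
force: [-2.8, -0.7, 10.0]
opening: 0.0179
```

```bash
python3 gf.py .4798 -.1197 .0235 -1.784
```

```text
t 7.75 foot [ 480.3 -120.5   24.1] wing -1.051 tilt [ 0.0005 -0.0068] op 0.0179 F [-2.8 -0.7 10. ] Tq [-0.13  0.78  0.07] q6 -0.861
shift cm [-0.01 -0.09  0.05] turn 0.733
```

{"name": "play_rows", "arguments": {"increments": [[[0, -0.1, 0.12, 0.09], [0, -0.1, 0.12, 0.18], [0, -0.1, 0.12, 0.27], [0, -0.1, 0.12, 0.36], [0, -0.1, 0.12, 0.45]]]}}

```text
t: 8.25
tool_pos: [0.4801, -0.1197, 0.1028]
orientation: [3.132, 0.103, 0.001]
force: [-4.6, -1.6, 9.3]
opening: 0.0176
```

```bash
python3 gf.py .4798 -.1197 .0235 -1.784
```

```text
t 8.25 foot [ 480.1 -120.4   23.7] wing -1.505 tilt [ 0.001  -0.0081] op 0.0176 F [-4.6 -1.6  9.3] Tq [-0.3   1.09  0.04] q6 -0.406
shift cm [-0.03 -0.07  0.02] turn 0.279
```

{"name": "play_rows", "arguments": {"increments": [[[0, -0.05, 0.1, 0.05], [0, -0.05, 0.1, 0.1], [0, -0.05, 0.1, 0.15], [0, -0.05, 0.1, 0.2], [0, -0.05, 0.1, 0.2]]]}}

```text
t: 8.75
tool_pos: [0.4803, -0.1198, 0.1026]
orientation: [3.125, -0.213, 0.003]
force: [-5.5, -1.2, 8.9]
opening: 0.0176
```

```bash
python3 gf.py .4798 -.1197 .0235 -1.784
```

```text
t 8.75 foot [ 480.4 -120.5   23.6] wing -1.707 tilt [ 0.0016 -0.0092] op 0.0176 F [-5.5 -1.2  8.9] Tq [-0.21  1.08  0.05] q6 -0.204
shift cm [-0.07 -0.07  0.  ] turn 0.077
```

{"name": "play_rows", "arguments": {"increments": [[[-0.05, -0.05, 0.1, 0.03], [-0.05, -0.05, 0.1, 0.06], [-0.05, -0.05, 0.1, 0.08], [-0.05, -0.05, 0.1, 0.08]]]}}

```text
t: 9.15
tool_pos: [0.4801, -0.1198, 0.1025]
orientation: [3.113, -0.339, 0.005]
force: [-4.4, 0.3, 10.4]
opening: 0.0177
```

```bash
python3 gf.py .4798 -.1197 .0235 -1.784
```

```text
t 9.15 foot [ 480.3 -120.6   23.4] wing -1.788 tilt [ 0.0022 -0.0102] op 0.0177 F [-4.4  0.3 10.4] Tq [-0.18  1.11  0.02] q6 -0.122
shift cm [-0.07 -0.08 -0.01] turn -0.004
```

{"name": "play_rows", "arguments": {"increments": [[[-0.05, -0.05, 0.1, 0.02], [-0.05, -0.05, 0.1, 0.04], [-0.05, -0.05, 0.1, 0.04]]]}}

```text
t: 9.45
tool_pos: [0.4799, -0.1197, 0.1024]
orientation: [3.105, -0.402, 0.006]
force: [-4.5, 0.6, 9.8]
opening: 0.0178
```

```bash
python3 gf.py .4798 -.1197 .0235 -1.784
```

```text
t 9.45 foot [ 480.1 -120.5   23.3] wing -1.828 tilt [ 0.0026 -0.0112] op 0.0178 F [-4.5  0.6  9.8] Tq [-0.06  1.14 -0.  ] q6 -0.081
shift cm [-0.05 -0.07 -0.02] turn -0.044
```

{"name": "play_rows", "arguments": {"increments": [[[-0.05, -0.05, 0.1, 0.02], [-0.05, -0.05, 0.1, 0.04], [-0.05, -0.05, 0.1, 0.04]]]}}

```text
t: 9.75
tool_pos: [0.4796, -0.1194, 0.1023]
orientation: [3.096, -0.465, 0.007]
force: [-5.6, -0.4, 12.4]
opening: 0.018
```

```bash
python3 gf.py .4798 -.1197 .0235 -1.784
```

```text
t 9.75 foot [ 479.8 -120.3   23.2] wing -1.869 tilt [ 0.0026 -0.0118] op 0.018 F [-5.6 -0.4 12.4] Tq [0.08 1.52 0.12] q6 -0.039
shift cm [-0.02 -0.06 -0.03] turn -0.085
```

{"name": "play_rows", "arguments": {"increments": [[[0, -0.05, 0.08, 0.015], [0, -0.05, 0.08, 0.03], [0, -0.05, 0.08, 0.03]]]}}

```text
t: 10.05
tool_pos: [0.4796, -0.1193, 0.1023]
orientation: [3.087, -0.511, 0.006]
force: [-6.8, -0.4, 12.1]
opening: 0.0176
```

```bash
python3 gf.py .4798 -.1197 .0235 -1.784; python3 - <<'E'
from h import *
p,d=read_camera("scene");a=cv2.resize(p[230:330,270:370],(600,600),interpolation=cv2.INTER_CUBIC);cv2.imwrite("pics/s5.png",a)
E
```

```text
t 10.05 foot [ 479.7 -120.3   23.3] wing -1.899 tilt [ 0.0021 -0.0126] op 0.0176 F [-6.8 -0.4 12.1] Tq [0.06 1.56 0.42] q6 -0.008
shift cm [-0.01 -0.06 -0.03] turn -0.115
```

View pics/s5.png

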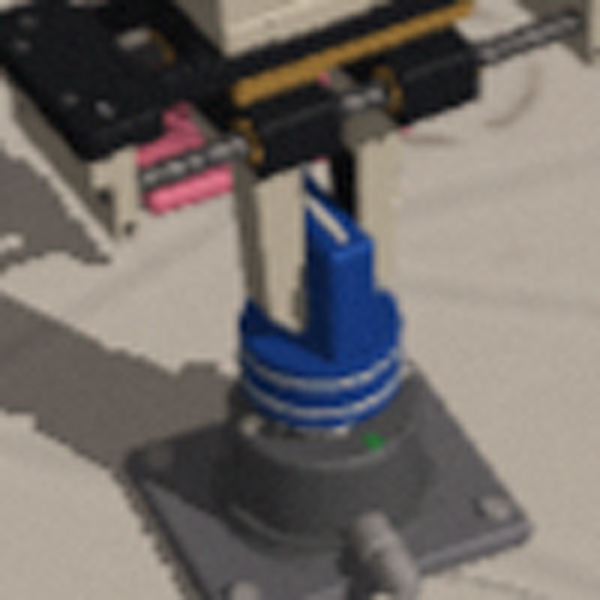

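Yaw torque rose to 0.42 Nm at 1.51 rad from entry, so it is at the stop. The picture shows the wing turned with the gripper (crop 335,270). Easing the twist slightly and letting up.

{"name": "play_rows", "arguments": {"increments": [[[0, 0, -0.1, -0.02], [0, 0, -0.25, -0.03], [0, 0, -0.4, -0.03], [0, 0, -0.5, -0.03], [0, 0, -0.6, -0.03]]]}}

```text
t: 10.6
tool_pos: [0.4794, -0.1192, 0.108]
orientation: [3.095, -0.464, 0.006]
force: [0.7, -2.0, -5.9]
opening: 0.0177
```

```bash
python3 gf.py .4798 -.1197 .030 -1.87
```

```text
t 10.6 foot [ 479.5 -120.2   28.9] wing -1.868 tilt [ 0.0017 -0.0127] op 0.0177 F [ 0.7 -2.  -5.9] Tq [-0.24 -0.11  0.09] q6 -0.038
shift cm [ 0.01 -0.06 -0.11] turn 0.002
```

Force flips to a 4 N pull at about level 29–30, so the lugs are seated in the pockets. Releasing.

{"name": "play_rows", "arguments": {"increments": [[[0, 0, 0.05, 0], [0, 0, 0.05, 0], [0, 0, 0.05, 0], [0, 0, 0.05, 0], [0, 0, 0.05, 0]]], "jaw": 5}}

```text
t: 11.1
tool_pos: [0.4794, -0.1192, 0.1075]
orientation: [3.095, -0.464, 0.006]
force: [0.5, 0.1, 0.4]
opening: 0.0486
```

```bash
python3 gf.py .4798 -.1197 .030 -1.87; python3 - <<'E'
from h import *
p,d=read_camera("scene");a=cv2.resize(p[230:330,270:370],(600,600),interpolation=cv2.INTER_CUBIC);cv2.imwrite("pics/s6.png",a)
E
```

```text
t 11.1 foot [ 479.6 -120.2   28.4] wing -1.868 tilt [ 0.0019 -0.0127] op 0.0486 F [0.5 0.1 0.4] Tq [-0.08  0.09  0.01] q6 -0.038
shift cm [ 0.01 -0.05 -0.16] turn 0.002
```

View pics/s6.png

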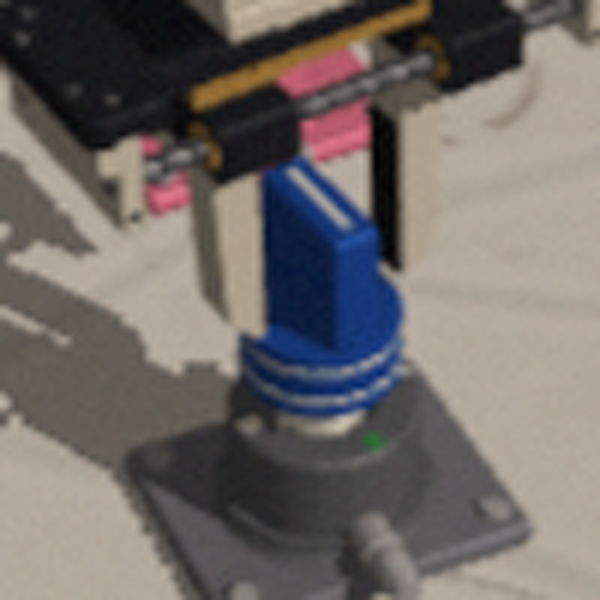

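Let go, with the cartridge still upright in the collar and a clear gap on both sides. I'll lift away and measure its top height.

{"name": "play_rows", "arguments": {"increments": [[[0, 0, -1, 0], [0, 0, -3, 0], [0, 0, -5.5, 0], [0, 0, -8, 0], [0, 0, -10, 0]]]}}

```text
t: 11.65
tool_pos: [0.4797, -0.1181, 0.21]
orientation: [3.094, -0.464, 0.009]
force: [0.2, -1.0, 0.1]
opening: 0.0502
```

{"name": "play_rows", "arguments": {"increments": [[[3, 0, -1, 0], [7, 0, -1, 0], [11, 0, -1, 0], [15, 0, -1, 0], [19, 0, -1, 0]]]}}

```text
t: 12.15
tool_pos: [0.6629, -0.1741, 0.2224]
orientation: [3.094, -0.464, 0.01]
force: [0.1, 0.4, 0.1]
opening: 0.0499
```

```bash
python3 gf.py .4798 -.1197 .030 -1.87; python3 - <<'E'
from h import *
p,d=read_camera("top");t,_=p,d
s,ds=read_camera("scene")
cv2.imwrite("pics/s7.png",np.hstack([cv2.resize(s[230:330,270:370],(400,400),interpolation=cv2.INTER_CUBIC),cv2.resize(p[240:340,310:410],(400,400),interpolation=cv2.INTER_CUBIC)]))
cv2.imwrite("pics/top7.png",p);cv2.imwrite("pics/scene7.png",s)
for n,D in(("top",d),("scene",ds)):
    q=pts(n,D).reshape(-1,3);q=q[(np.hypot(q[:,0]-.48,q[:,1]+.12)<.04)&(q[:,2]>.115)&(q[:,2]<.16)]
    if len(q):
        print(n,len(q),np.percentile(q[:,2],[5,25,50,75,95]).round(4),cv2.minAreaRect(q[:,:2].astype(np.float32)))
q=pts("top",d)[240:340,310:410].reshape(-1,3)
print("rim shoulder",[np.median(q[abs(q[:,2]-z)<.006][:,2]) if (abs(q[:,2]-z)<.006).sum()>5 else None for z in (.05,.09)])
E
```

```text
t 12.15 foot [ 663.3 -175.2  143.3] wing -1.868 tilt [ 0.0047 -0.0136] op 0.0499 F [0.1 0.4 0.1] Tq [-0.03  0.06  0.01] q6 -0.028
shift cm [-19.27  -0.06  11.17] turn 0.002
scene 278 [0.1172 0.1235 0.1312 0.1336 0.1351] ((0.4781961739063263, -0.12293556332588196), (0.04986609145998955, 0.019737329334020615), 74.84233093261719)
rim shoulder [np.float64(0.04999468601637491), None]
```

View pics/s7.png

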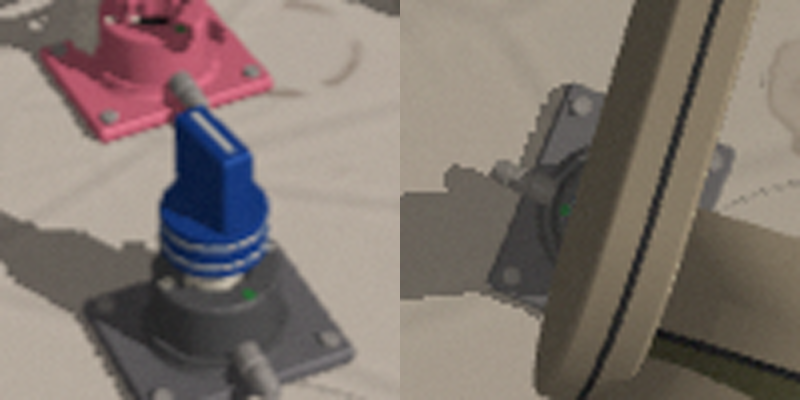

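```bash
python3 go.py .45 .12 .25 1.2;
```

```text
t 12.25 pos [ 0.6636 -0.1746  0.2181] bear -0.298 tilt 0.0122 op 0.0499 F [-0.7  0.3 -1.2] Tq [-0.04  0.07 -0.03] q6 -0.027
shift [-29.06 -21.85  -3.56] turn -1.498
```

{"name": "play_rows", "arguments": {"increments": [[[0, -4, -3.5, 0], [-3, -8, -3.5, 0], [-6, -12, -3.5, 0], [-9, -16, -3.5, 0], [-12, -20, -3.5, 0]]]}}

```text
t: 12.75
tool_pos: [0.6065, 0.0534, 0.2515]
orientation: [3.095, -0.465, 0.005]
force: [-0.3, -0.2, 0.6]
opening: 0.0497
```

{"name": "play_rows", "arguments": {"increments": [[[-3, -3, 0, 0], [-6, -6, 0, 0], [-8, -9, 0, 0], [-8, -12, 0, 0], [-8, -12, 0, 0]]]}}

```text
t: 13.25
tool_pos: [0.5645, 0.1949, 0.2509]
orientation: [3.098, -0.459, 0.007]
force: [-0.5, -0.1, -0.2]
opening: 0.0496
```

```bash
python3 - <<'E'
from h import *
p,d=read_camera("top"); s,ds=read_camera("scene")
cv2.imwrite("pics/top8.png",p)
for n,D in(("top",d),("scene",ds)):
    q=pts(n,D).reshape(-1,3);q=q[(np.hypot(q[:,0]-.48,q[:,1]+.12)<.04)&(q[:,2]>.115)&(q[:,2]<.16)]
    if len(q): print(n,len(q),np.percentile(q[:,2],[5,25,50,75,95]).round(4),cv2.minAreaRect(q[:,:2].astype(np.float32)))
print(read_state()["tool_pos"],read_state()["force"])
E
```

```text
top 262 [0.1287 0.1318 0.1332 0.1345 0.1362] ((0.4801800847053528, -0.11842269450426102), (0.04593219235539436, 0.017860909923911095), 73.5849380493164)
scene 276 [0.1168 0.1239 0.1313 0.1336 0.135 ] ((0.47794583439826965, -0.12374431639909744), (0.04725620150566101, 0.019375653937458992), 74.25049591064453)
[0.56482437 0.19182946 0.25048234] [ 0.03778767 -0.53707504 -0.78861236]
```

View pics/top8.png

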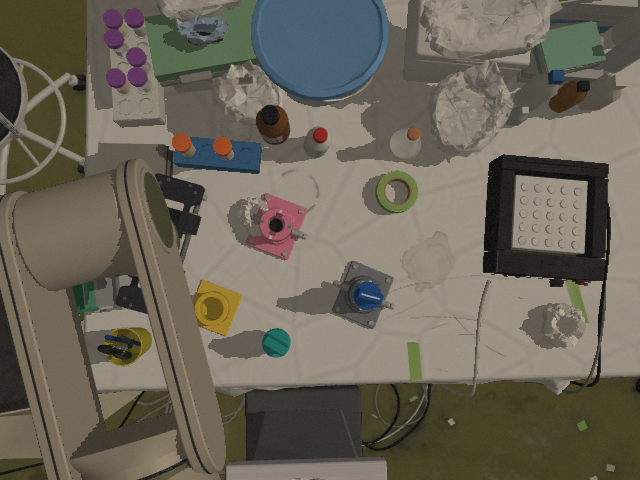

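The cartridge sits in the grey head (top 368,295), the holder is empty (213,308), and the bottle, flask and tape roll are at the same pixels as at the start. Handing in.

```bash
python3 -c "
from plant import *
print(close_job())"
```

```text
the job is handed in; nothing more can be done
None
```

The blue cartridge is locked in the grey filter head and let go of, and the job was handed in at about 13.4 s of the 72 s allowed. I lifted it out of the yellow holder and lined its lugs up with the slots, which lay at about -0.385 rad. Then I pushed it in to a level of about 23.5 mm. Clockwise it met the stop about 1.5 rad from entry, where the yaw torque rose to 0.42 Nm, and on letting up the lugs caught in their pockets.

What the last checks showed:
- **Height:** the top camera puts the cartridge's top at about 133.5 mm, so its lower end is at about 29.5 mm (30 mm means locked). The scene camera's highest points, about 135 mm, agree.
- **Turn:** the wing lies about 1.47 rad from where the lugs entered.
- **Position:** the wing centre is within about 1.5 mm of the socket axis in the top view. The scene camera reads about 4 mm off, the same offset it showed for the socket itself, so I put that down to its calibration.
- **Forces and surroundings:** the highest wrist force I read was about 14 N. The bottle, flask and tape roll look unmoved in the top view; I did not measure them.

I did not measure the cartridge's tilt directly. While letting up, the arm's own reading gave about 29 mm instead of 30, which I take to be about 1 mm of slip in the grip.

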